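# Load a plate cassette and latch the light-tight hood

### The arm

A 6-joint arm with a two-finger parallel gripper is mounted at the origin on a cart in front of the work surface, level with it; the furniture and walls round the work are solid. World frame = base frame: x ahead of the robot, y to its left, z up, the work surface at z = 0. Lengths are in m, angles in degrees, forces in N, time in s.
With the tool pointing down it reaches from about 0.375 to 0.9 m from the base axis. Payload 3.1 kg.
Tool frame: the origin (TCP) lies at the very end of the fingers, on their centre line; the grasp point (between the pads) lies bot.grip_point_offset behind it (bot.grip_point_offset is the distance from the TCP to the grasp point, in m); z points along the fingers, y is the line along which they close (so a half turn about z gives the same grasp; the last joint's range is limited). The gripper opens to 87 mm and grips with 3 to 60 N. Pads are 19 mm wide; open, the fingers measure 117 mm over their backs; the gripper's body (75 mm by 190 mm) begins 51 mm behind the grasp point.
Start: joints at [-78.753, 30.224, 82.088, -0, 67.689, -10.227], TCP at [0.229, -0.582, 0.223] pointing down, gripper open.
Joint ranges: [-176.69, 176.69], [-43.24, 126.21], [12.49, 139.97], [-82, 262], [0, 151.66], [-163.58, 163.58]. Speed limits (degrees/s): [159.86, 159.86, 180, 180, 180, 180].

### API

Orientations are given as a 3x3 rotation matrix whose columns are the frame's x, y, z axes.
In Python, from rig import bot, viewer, ticket gives the robot as it stands.
- The arm moves only by the tool servo_tool, never from a script. Its argument "targets" is a list of rows, each an object with "offset": the shift along the tool's x, y, z in m, a list of three; "dr": the turn, a rotation vector about the tool's x, y, z in degrees, a list of three. In form: [{"offset": [x, y, z], "dr": [ax, ay, az]}, ...]. A call has 1 to 20 rows; each row is the pose to reach, as a shift and turn from the pose commanded when the call began, along the tool's axes at that moment; what a row does not reach only later rows make up. A row lasts 1/12 s, in which the tool goes at most 41.7 mm and 7.16 degrees, less where a joint would pass 70% of its speed; a pose out of reach is approached as far as the arm can. A call with a gripper value outside its range is refused whole. "gripper" is the gripper command: -1 is fully open, 1 is shut, values between are in proportion, set as the call begins (left out, the last holds). The fingers move at their own pace and stop on an object; the grip force is fixed at half the most. Time passes only in rows, so rows that repeat a pose let the fingers close. It gives the time, the measured TCP pose, the force, the opening and the grip force at its end, in the units of the state.
- bot.read_state(): the state, without advancing time (a new reading comes with each control period).
- viewer.capture(name): name is "side" or "top"; returns a dict with "color" (420x560x3 uint8, red, green, blue), "camera_matrix" (3x3 intrinsics, pixels), "k1" (the pictures are not rectified: a ray, as slopes to the right and down, at radius r is drawn at 1 + k1 r^2 times it, then the intrinsics apply), "R" (3x3) and "t" (3): a world point X has camera coordinates R X + t. Camera axes: x right, y down, z forward; pixel columns grow to the right and rows downward; lengths in m; the calibration is good to about 2 mm. A picture is of the moment at which its call begins. There is no depth.
- ticket.hand_in(): hands the job in; it is judged then, once.
The state is a dict: "time_s": time; "joint_positions": joint angles; "qvel": joint speeds; "tau": joint torques, N m; "position": TCP position; "tcp_rot": TCP orientation; "force": force on the tool from outside, world axes, zero at the start; "moment": the same for the moment, N m; "opening": opening from 0.0 (shut) to 1.0 (fully open); "grasp_force": force on a finger pad.
Only numpy, scipy, OpenCV 4.12 (cv2) and the standard library are available. Lean on these libraries where they do the work, as an engineer would, in place of code of your own. Each camera call takes 0.05 s, during which the arm holds its last target. There are 200 camera calls.

### The job

Load the plate cassette that lies flat on the bench into the light-tight box. First lean it on the sloping rest, foot on the ledge and ribbed end up, and let go of it; then take it again by its ribbed top edge and stand it upright in the box's slot, all the way down, while the hood is open, and let go. Finally swing the hood down and press its front lip until the spring catch clicks and the hood stays shut by itself; leave the bottle, beaker and tape roll where they are.

Things in the scene. Friction and masses are not known exactly. Their poses are not given: they have to be found in the camera images.
- cassette: Loose flat grey cassette, 60 wide (its x) x 100 long (y) x 12 mm thick (z), about 120 g. Ribbed top at its -y end; at the +y end the last 10 mm are a stepped black foot, 52 mm wide, 8 mm thick (mid-thickness). Both faces alike. Origin: middle of the underside, 50 mm from each end. Starts flat on the bench, underside down, ribbed end towards world -y, within about 25 degrees.
- cassette_top (a point): Middle of the cassette's ribbed top end, mid-thickness (50 mm from the cassette's centre along its -y).
- cassette_foot (a point): Middle of the cassette's foot end, mid-thickness (50 mm from the cassette's centre along its +y).
- rest: Fixed easel, origin on the bench below it, z up; base 70 x 90 x 6 mm. A plate 44 mm wide (x) slopes at 45 degrees, rising towards its own -y, facing +y and up. It ends 60 mm up the slope from the ledge, so a cassette overhangs it by 40 mm at the top and 8 mm each side. The ledge, square to the plate, 50 mm wide, stands 16 mm off it.
- rest_seat (a point): Inner corner of plate and ledge, mid-width: 30 mm along the rest's +y from its origin, 20 mm above the bench. A cassette properly on the rest has its foot end on the ledge here, underside on the slope, its x along the rest's x, its centre 50 mm up the slope.
- light_box: Fixed white block, x from -70 to +90 mm, y +-60 mm about its origin (on the bench, z up), 60 mm high, with a hood hinged at the far (+x) top edge. Slot in its top: 68 mm along x, 16 mm along y, 52 mm deep, 5 mm chamfers. A seated cassette has its width along the box's x and its faces looking along +-y, foot 8 mm and top 108 mm above the bench.
- slot_mouth (a point): Centre of the slot's mouth, level with the block's top (10 mm towards -x from the box's origin, 60 mm above the bench).
- hood_hinge (a point): Middle of the hood's hinge line (along the box's y): 90 mm along the box's +x from its origin, 60 mm above the bench. The hood is a grey cover 160 (x) x 120 (y) x 62 mm, open below, over the block's top when shut; its front wall's outer face is 160 mm from the hinge line.
- hood (a joint): Hood angle, rad: 0 = shut; grows as the front edge rises and swings back to +x; stop at 1.65; starts standing open and stays where left above about 1. Below that a spring lifts it to about half open (shutting takes about 2 N at the lip), unless caught. From about 0.07 to 0.035 rad a spring catch resists (about 8 N in all at the lip), then snaps over and holds it at 0.
- hood_lip (a point): On the hood's black lip: mid-width of its upper face (as when shut), 175 mm from the hinge line and 8 mm above it when shut; moves with the hood. The lip is 50 mm wide (y), 8 mm thick, at the bottom of the front wall, from 160 to 190 mm from the hinge line. With the hood open the front wall faces up and the lip sticks up from it.
- white_bottle: Loose white capped bottle, 53 mm diameter, 87 mm high; origin under its centre. Not to be moved.
- beaker: Loose clear beaker, 57 mm diameter, 72 mm high; origin under its centre. Not to be moved.
- tape: Loose roll of tape lying flat, 82 mm diameter, 19 mm high; origin under its centre. Not to be moved.
Mind the look-alikes: they are no part of the job. What is shaped like the cassette but brown is not meant. What is shaped like the light_box but blue is not meant.

How it is judged (in metres and radians):
On the way, in this order (a step that is already met when the one before it is completed fails the run):
1. the cassette leans on the sloping rest, foot on the ledge, ribbed end up, let go and at rest (distance between cassette_foot and rest_seat below 0.025 m and angle between cassette's own z axis and vertical between 0.64 and 0.94 rad and angle between cassette's own y axis and vertical above 2.1 rad and contact force between the fingers and cassette below 0.2 N and linear speed of cassette below 0.03 m/s), for 0.2 s.
2. the cassette stands upright in the slot, all the way down, ribbed end up, let go, with the hood still open (x of cassette_foot in the frame of light_box between -0.019 and -0.001 m and y of cassette_foot in the frame of light_box between -0.008 and 0.008 m and z of cassette_foot in the frame of light_box below 0.014 m and angle between cassette's own y axis and vertical above 3.02 rad and contact force between the fingers and cassette below 0.2 N and value of joint hood above 0.6 rad), for 0.2 s.
At the end, for the whole second after the job is handed in: The hood is caught and stays shut by itself (within 0.02 rad of fully shut) and still, with the cassette standing in the slot under it: foot within 6 mm of the slot's floor, centred within 9 mm along and 8 mm across the slot, within about 7 degrees of upright, ribbed end up (x of cassette_foot in the frame of light_box between -0.019 and -0.001 m and y of cassette_foot in the frame of light_box between -0.008 and 0.008 m and z of cassette_foot in the frame of light_box below 0.014 m and angle between cassette's own y axis and vertical above 3.02 rad and value of joint hood below 0.02 rad and velocity of joint hood between -0.05 and 0.05 rad/s and linear speed of cassette below 0.02 m/s); the robot touches nothing.
It fails at once if the bottle, beaker or tape roll is moved by more than 20 mm (distance of any of white_bottle, beaker, tape from where it was at the start of the episode above 0.02 m).
It also fails if it takes over 72 s, if anything falls off the work surface, if the arm or the gripper's body presses on something with over 40 N, if the wrist force passes 120 N, or if a joint passes its speed limit or range.

## Working session

There is one attempt and no reset: what is moved stays moved. The work goes in short steps, Python scripts to look and compute and a tool call to move; the robot and the scene stay as the last step left them, time stands still between calls to the robot, and variables do not carry over. Pictures are saved under pics/ and viewed, at most 10 in all, crops included, and the job is handed in when it is done.

Besides the shell and the picture viewer there is one more tool, called after ">>>" as name(argument=value, ...) on one line, values as JSON. servo_tool: Moves the arm, as the interface text tells. Its arguments: {"type":"object","properties":{"targets":{"type":"array"},"gripper":{"type":"number"}},"required":["targets"]}

```bash
ls; mkdir -p pics; python3 - <<'E'
from rig import bot, viewer, ticket
import cv2
s=bot.read_state(); print(s['time_s'],s['position'],s['tcp_rot'],bot.grip_point_offset,s['opening'])
for n in('top','side'):
    c=viewer.capture(n); cv2.imwrite(f'pics/{n}0.png',c['color'][:,:,::-1]); print(n,c['camera_matrix'],c['k1'],c['R'],c['t'])
E
```

```text
pics
0.0 [ 0.22868163 -0.58085439  0.22158156] [[ 9.30569586e-01  3.66114796e-01 -4.49007804e-04]
 [ 3.66114894e-01 -9.30567232e-01  2.12367089e-03]
 [ 3.59675385e-04 -2.14061199e-03 -9.99997644e-01]] 0.0187 1.0016018351289118
top [[483.92330727   0.         276.78232158]
 [  0.         483.92330727 208.92231892]
 [  0.           0.           1.        ]] 0.04370999661908379 [[-0.0073408  -0.99994489  0.00750494]
 [-0.99010811  0.00621657 -0.14016877]
 [ 0.14011439 -0.00845966 -0.99009918]] [-0.1952277   0.55841115  1.45133296]
side [[422.62377145   0.         282.76988571]
 [  0.         422.62377145 208.36408799]
 [  0.           0.           1.        ]] 0.006575789325306423 [[-0.84244313  0.53875812 -0.00540831]
 [ 0.4311644   0.66811408 -0.6063999 ]
 [-0.3230895  -0.5131893  -0.79514144]] [ 0.5855657  -0.04228895  1.56312715]
```

View pics/top0.png

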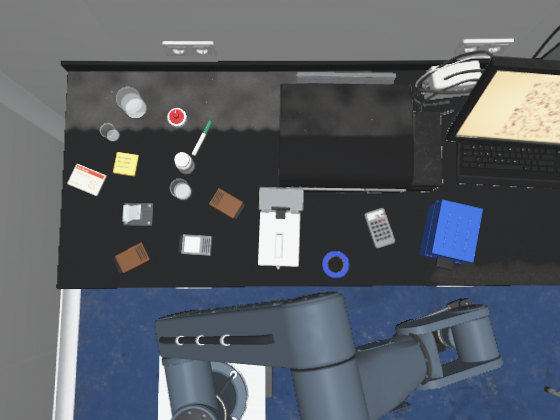

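View pics/side0.png

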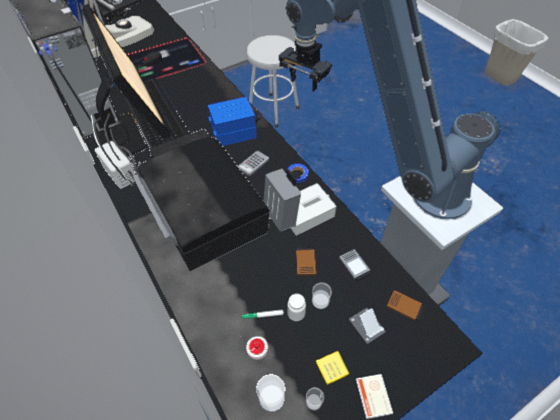

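```bash
python3 - <<'E'
import cv2
t=cv2.imread('pics/top0.png')[180:280,105:305]; cv2.imwrite('pics/tc.png',cv2.resize(t,None,fx=4,fy=4,interpolation=cv2.INTER_CUBIC))
t=cv2.imread('pics/side0.png')[160:350,240:440]; cv2.imwrite('pics/sc.png',cv2.resize(t,None,fx=3,fy=3,interpolation=cv2.INTER_CUBIC))
E
```

```text
(no output)
```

View pics/tc.png

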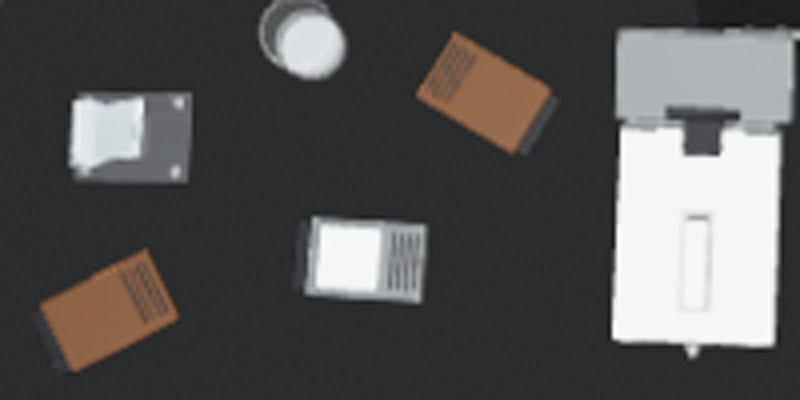

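View pics/sc.png

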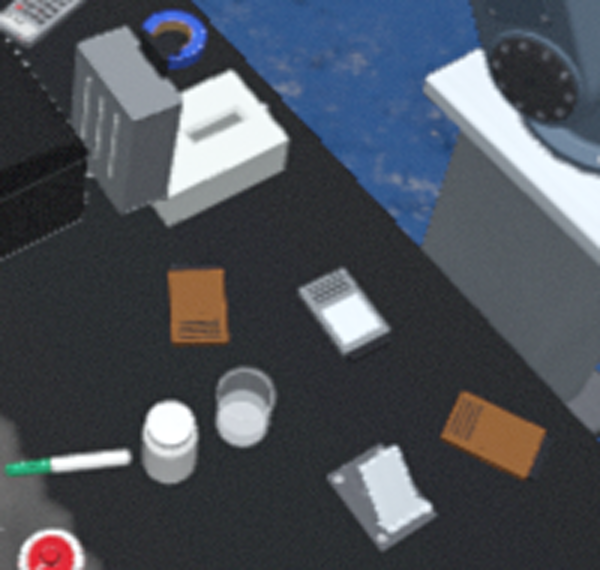

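```bash
cat > h.py <<'E'
import numpy as np, cv2
from scipy.optimize import least_squares
from scipy.spatial.transform import Rotation as Ro
from rig import bot, viewer
_c={}
def cam(n):
    if n not in _c: _c[n]=viewer.capture(n)
    return _c[n]
def proj(n,P):
    c=cam(n); return cv2.projectPoints(np.float64(P).reshape(-1,1,3),cv2.Rodrigues(c['R'])[0],c['t'],c['camera_matrix'],np.array([c['k1'],0,0,0.]))[0].reshape(-1,2)
def fit(obs,model,p0):
    """obs: list of (cam, pixel, local point); planar pose x,y,yaw(deg)"""
    def f(p):
        R=Ro.from_euler('z',p[2],degrees=True).as_matrix(); r=[]
        for n,u,L in zip(*obs): r+=list(proj(n,R@np.array(L)+[p[0],p[1],0])[0]-u)
        return r
    s=least_squares(f,p0,x_scale=[.01,.01,1]); return s.x,np.sqrt(np.mean(s.fun**2))
T=lambda p:(105+(p[0]+.5)/4-.5,180+(p[1]+.5)/4-.5)
S=lambda p:(240+(p[0]+.5)/3-.5,160+(p[1]+.5)/3-.5)
E
python3 - <<'E'
from h import *
def run(name,t,s,p0):
    for lab,A in(('top',[('top',T(u),L) for u,L in t]),('side',[('side',S(u),L) for u,L in s]),('both',[('top',T(u),L) for u,L in t]+[('side',S(u),L) for u,L in s])):
        if A: print(name,lab,*[np.round(v,4) for v in fit(list(zip(*A)),0,p0)])
z=.012
run('cass',[((428,224),(.03,-.05,z)),((422,303),(-.03,-.05,z)),((312,216),(.03,.04,z)),((304,296),(-.03,.04,z))],
 [((299,292),(.03,-.05,z)),((343,268),(-.03,-.05,z)),((389,328),(-.03,.04,z)),((345,354),(.03,.04,z))],[.5,.3,0])
run('rest',[((192,93),(.035,-.045,.006)),((187,183),(-.035,-.045,.006)),],
 [((328,474),(.035,-.045,.006)),((380,443),(-.035,-.045,.006)),((384,549),(.035,.045,.006)),((436,514),(-.035,.045,.006))],[.5,.4,0])
run('box',[((613,342),(-.07,.06,.06)),((775,346),(-.07,-.06,.06)),((687,213),(.024,.008,.06)),((712,214),(.024,-.008,.06)),((682,310),(-.044,.008,.06)),((707,311),(-.044,-.008,.06))],
 [((236,70),(-.07,-.06,.06)),((287,139),(-.07,.06,.06))],[.5,0,0])
# other things, by ground-plane points
for n,p,L in(('bottle',(310,47),.087),('tape',(4*(335.5-105),4*(264-180)),.01)):
    print(n,fit(([ 'top'],[T(p)],[(0,0,L)]),0,[.5,.2,0])[0][:2])
E
```

```text
cass top [ 0.4515  0.0561 -4.1062] 0.2179
cass side [ 0.4504  0.0558 -3.0508] 0.3817
cass both [ 0.451   0.056  -3.6473] 0.3461
rest top [ 0.5492  0.2367 -1.5104] 0.1231
rest side [ 0.5467  0.2339 -0.9915] 0.5593
rest both [ 0.5473  0.2347 -0.7098] 0.5939
box top [ 0.4539 -0.2047 -2.4804] 0.5908
box side [ 0.4503 -0.2099 -5.8655] 0.1579
box both [ 0.4534 -0.2052 -3.0528] 0.6522
bottle [0.6051862  0.08398421]
tape [ 0.3892416  -0.37855886]
```

```bash
cat >> h.py <<'E'
def go(pos,R):
    s=bot.read_state(); Rc=np.array(s['tcp_rot']); p=np.array(s['position'])
    o=Rc.T@(np.array(pos)-p); d=Ro.from_matrix(Rc.T@R).as_rotvec(degrees=True)
    print('t',round(s['time_s'],2),'pos',p.round(4),'q',np.round(s['joint_positions'],1)); print('offset',o.round(4).tolist(),'dr',d.round(2).tolist(),'rows',max(np.linalg.norm(o)/.0417,np.linalg.norm(d)/7.16).round(1))
def down(yaw,pitch=0):
    """tool down, tool x at yaw; then tilted about world-ish axis: pitch about the tool y"""
    a=np.radians(yaw); x=np.array([np.cos(a),np.sin(a),0]); z=np.array([0,0,-1.]); 
    return np.c_[x,np.cross(z,x),z]@Ro.from_euler('y',pitch,degrees=True).as_matrix()
CAS=(.451,.056,-3.6); REST=(.5478,.2355,-1.0); BOX=(.4535,-.205,-2.7)
def W(f,L):
    return Ro.from_euler('z',f[2],degrees=True).as_matrix()@np.array(L)+[f[0],f[1],0]
E
python3 - <<'E'
from h import *
go(W(CAS,(0,-.01,.1)),down(90+CAS[2]))
E
```

```text
t 0.2 pos [ 0.2288 -0.5812  0.2219] q [-78.8  30.3  82.1   0.   67.7 -10.2]
offset [0.4358, -0.5024, 0.1227] dr [-0.06, -0.05, -64.93] rows 16.2
```

>>> servo_tool(targets=[{"offset":[0.436,-0.502,0.02],"dr":[0,0,-65]},{"offset":[0.436,-0.502,0.02],"dr":[0,0,-65]},{"offset":[0.436,-0.502,0.02],"dr":[0,0,-65]},{"offset":[0.436,-0.502,0.02],"dr":[0,0,-65]},{"offset":[0.436,-0.502,0.02],"dr":[0,0,-65]},{"offset":[0.436,-0.502,0.02],"dr":[0,0,-65]},{"offset":[0.436,-0.502,0.02],"dr":[0,0,-65]},{"offset":[0.436,-0.502,0.02],"dr":[0,0,-65]},{"offset":[0.436,-0.502,0.02],"dr":[0,0,-65]},{"offset":[0.436,-0.502,0.02],"dr":[0,0,-65]},{"offset":[0.436,-0.502,0.02],"dr":[0,0,-65]},{"offset":[0.436,-0.502,0.02],"dr":[0,0,-65]},{"offset":[0.436,-0.502,0.02],"dr":[0,0,-65]},{"offset":[0.436,-0.502,0.122],"dr":[0,0,-65]},{"offset":[0.436,-0.502,0.122],"dr":[0,0,-65]},{"offset":[0.436,-0.502,0.122],"dr":[0,0,-65]},{"offset":[0.436,-0.502,0.122],"dr":[0,0,-65]},{"offset":[0.436,-0.502,0.122],"dr":[0,0,-65]},{"offset":[0.436,-0.502,0.122],"dr":[0,0,-65]},{"offset":[0.436,-0.502,0.122],"dr":[0,0,-65]}])

```text
time_s: 1.87
position: [0.4508, 0.045, 0.1007]
tcp_rot: [[0.061, 0.998, -0.0], [0.998, -0.061, -0.0], [-0.0, -0.0, -1.0]]
force: [-0.1, 0.3, 0.7]
opening: 1.003
grasp_force: 0.0
```

```bash
python3 - <<'E'
from h import *
go(W(CAS,(0,-.01,.003)),down(90+CAS[2]))
im=cam('side')['color'][:,:,::-1][190:350,270:430]
cv2.imwrite('pics/a.png',cv2.resize(im,None,fx=3,fy=3,interpolation=cv2.INTER_CUBIC))
E
```

```text
t 1.87 pos [0.4508 0.045  0.1007] q [ -8.5  29.5 112.7  -0.   37.7  -5. ]
offset [0.001, -0.0005, 0.0977] dr [-0.01, 0.01, 0.11] rows 2.3
```

View pics/a.png

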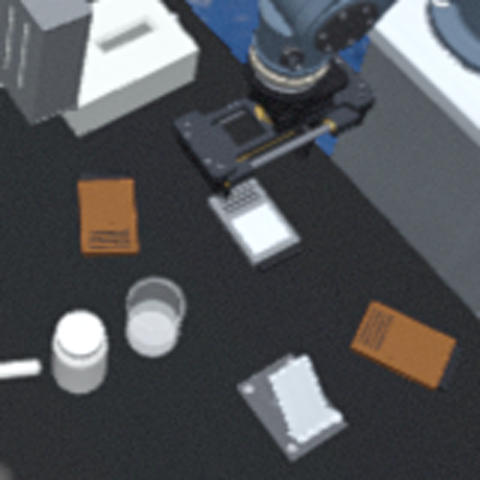

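>>> servo_tool(targets=[{"offset":[0.001,0,0.07],"dr":[0,0,0]},{"offset":[0.001,0,0.07],"dr":[0,0,0]},{"offset":[0.001,0,0.085],"dr":[0,0,0]},{"offset":[0.001,0,0.097],"dr":[0,0,0]},{"offset":[0.001,0,0.097],"dr":[0,0,0]},{"offset":[0.001,0,0.097],"dr":[0,0,0]}])

```text
time_s: 2.42
position: [0.4513, 0.045, 0.0043]
tcp_rot: [[0.064, 0.998, 0.001], [0.998, -0.064, -0.0], [-0.0, 0.001, -1.0]]
force: [-0.4, -0.3, -0.5]
opening: 0.995
grasp_force: 0.0
```

>>> servo_tool(targets=[{"offset":[0,0,0],"dr":[0,0,0]},{"offset":[0,0,0],"dr":[0,0,0]},{"offset":[0,0,0],"dr":[0,0,0]},{"offset":[0,0,0],"dr":[0,0,0]},{"offset":[0,0,0],"dr":[0,0,0]},{"offset":[0,0,0],"dr":[0,0,0]},{"offset":[0,0,0],"dr":[0,0,0]},{"offset":[0,0,0],"dr":[0,0,0]}], gripper=1)

```text
time_s: 3.08
position: [0.451, 0.0462, 0.004]
tcp_rot: [[0.061, 0.998, 0.001], [0.998, -0.061, -0.0], [-0.0, 0.001, -1.0]]
force: [-0.5, 0.4, 5.5]
opening: 0.684
grasp_force: 30.0
```

```bash
cat >> h.py <<'E'
def slope(up,n,x=0):
    k=.5**.5; return W(REST,(x,.03-k*up+k*n,.02+k*up+k*n))
E
python3 - <<'E'
from h import *
R=down(90+REST[2],-45)
print(R.round(2))
go(slope(.066,.075),R); go(slope(.066,.005),R)
E
```

```text
[[ 0.01  1.   -0.01]
 [ 0.71 -0.02 -0.71]
 [-0.71  0.   -0.71]]
t 3.08 pos [0.451  0.0462 0.004 ] q [ -8.3  41.5 115.3  -0.   23.2  -4.8]
offset [0.2312, 0.0835, -0.1156] dr [-0.95, -44.99, -2.4] rows 6.5
t 3.08 pos [0.451  0.0462 0.004 ] q [ -8.3  41.5 115.3  -0.   23.2  -4.8]
offset [0.1818, 0.0856, -0.0661] dr [-0.95, -44.99, -2.4] rows 6.3
```

>>> servo_tool(targets=[{"offset":[0,0,-0.04],"dr":[0,0,0]},{"offset":[0,0,-0.08],"dr":[0,0,0]},{"offset":[0,0,-0.12],"dr":[0,0,0]},{"offset":[0,0,-0.15],"dr":[0,0,0]},{"offset":[0,0,-0.15],"dr":[0,0,0]}])

```text
time_s: 3.5
position: [0.4544, 0.046, 0.1584]
tcp_rot: [[0.061, 0.998, 0.011], [0.998, -0.061, -0.002], [-0.001, 0.011, -1.0]]
force: [0.3, 0.4, -0.4]
opening: 0.688
grasp_force: 30.0
```

>>> servo_tool(targets=[{"offset":[0.23,0.083,0.035],"dr":[-0.95,-45,-2.4]},{"offset":[0.23,0.083,0.035],"dr":[-0.95,-45,-2.4]},{"offset":[0.23,0.083,0.035],"dr":[-0.95,-45,-2.4]},{"offset":[0.23,0.083,0.035],"dr":[-0.95,-45,-2.4]},{"offset":[0.23,0.083,0.035],"dr":[-0.95,-45,-2.4]},{"offset":[0.23,0.083,0.035],"dr":[-0.95,-45,-2.4]},{"offset":[0.23,0.083,0.035],"dr":[-0.95,-45,-2.4]},{"offset":[0.23,0.083,0.035],"dr":[-0.95,-45,-2.4]},{"offset":[0.23,0.083,0.035],"dr":[-0.95,-45,-2.4]},{"offset":[0.23,0.083,0.035],"dr":[-0.95,-45,-2.4]},{"offset":[0.23,0.083,0.035],"dr":[-0.95,-45,-2.4]},{"offset":[0.23,0.083,0.035],"dr":[-0.95,-45,-2.4]}])

```text
time_s: 4.5
position: [0.5482, 0.2689, 0.1205]
tcp_rot: [[0.015, 1.0, -0.013], [0.708, -0.02, -0.706], [-0.706, 0.001, -0.708]]
force: [0.6, -0.7, -1.4]
opening: 0.683
grasp_force: 30.0
```

```bash
python3 - <<'E'
from h import *
R=down(90+REST[2],-45)
go(slope(.066,.005),R); go(slope(.06,.005),R)
E
```

```text
t 4.5 pos [0.5482 0.2689 0.1205] q [ 32.6  51.1  71.5 -36.1  87.1  45.4]
offset [0.0026, 0.0002, 0.0685] dr [-0.06, -0.08, -0.14] rows 1.6
t 4.5 pos [0.5482 0.2689 0.1205] q [ 32.6  51.1  71.5 -36.1  87.1  45.4]
offset [0.0086, 0.0002, 0.0685] dr [-0.06, -0.08, -0.14] rows 1.7
```

>>> servo_tool(targets=[{"offset":[0,0,0.03],"dr":[0,0,0]},{"offset":[0,0,0.05],"dr":[0,0,0]},{"offset":[0,0,0.06],"dr":[0,0,0]},{"offset":[0,0,0.064],"dr":[0,0,0]},{"offset":[0,0,0.067],"dr":[0,0,0]},{"offset":[0,0,0.067],"dr":[0,0,0]}])

```text
time_s: 5.0
position: [0.5476, 0.2229, 0.0721]
tcp_rot: [[0.014, 1.0, -0.013], [0.708, -0.019, -0.706], [-0.706, 0.001, -0.708]]
force: [-0.1, -0.0, -0.6]
opening: 0.683
grasp_force: 30.0
```

```bash
python3 - <<'E'
from h import *
im=cam('side')['color'][:,:,::-1][230:370,300:480]
cv2.imwrite('pics/b.png',cv2.resize(im,None,fx=4,fy=4,interpolation=cv2.INTER_CUBIC))
E
```

```text
(no output)
```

View pics/b.png

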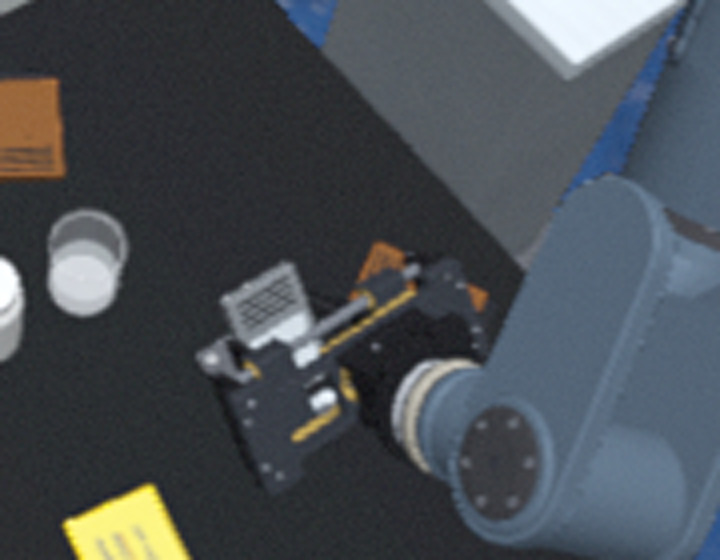

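>>> servo_tool(targets=[{"offset":[0,0,0.001],"dr":[0,0,0]},{"offset":[0,0,0.002],"dr":[0,0,0]},{"offset":[0,0,0.003],"dr":[0,0,0]},{"offset":[0,0,0.003],"dr":[0,0,0]}])

```text
time_s: 5.38
position: [0.5469, 0.2214, 0.0691]
tcp_rot: [[0.012, 1.0, -0.013], [0.707, -0.017, -0.707], [-0.707, -0.001, -0.707]]
force: [-0.3, -1.0, -1.6]
opening: 0.688
grasp_force: 30.0
```

>>> servo_tool(targets=[{"offset":[0.002,0,0],"dr":[0,0,0]},{"offset":[0.004,0,0],"dr":[0,0,0]},{"offset":[0.006,0,0],"dr":[0,0,0]},{"offset":[0.006,0,0],"dr":[0,0,0]}])

```text
time_s: 5.72
position: [0.547, 0.2226, 0.0678]
tcp_rot: [[0.012, 1.0, -0.014], [0.7, -0.018, -0.714], [-0.714, -0.001, -0.7]]
force: [0.0, -6.9, 9.1]
opening: 0.68
grasp_force: 30.0
```

>>> servo_tool(targets=[{"offset":[-0.003,0,0.001],"dr":[0,0,0]},{"offset":[-0.003,0,0.001],"dr":[0,0,0]}])

```text
time_s: 5.88
position: [0.5471, 0.2218, 0.067]
tcp_rot: [[0.012, 1.0, -0.013], [0.706, -0.018, -0.708], [-0.708, -0.001, -0.706]]
force: [-0.1, -3.1, 2.2]
opening: 0.684
grasp_force: 30.0
```

>>> servo_tool(targets=[{"offset":[0,0,0],"dr":[0,0,0]},{"offset":[0,0,0],"dr":[0,0,0]},{"offset":[0,0,0],"dr":[0,0,0]},{"offset":[0,0,0],"dr":[0,0,0]},{"offset":[0,0,0],"dr":[0,0,0]},{"offset":[0,0,0],"dr":[0,0,0]},{"offset":[0,0,0],"dr":[0,0,0]},{"offset":[0,0,0],"dr":[0,0,0]}], gripper=-1)

```text
time_s: 6.55
position: [0.547, 0.2227, 0.0662]
tcp_rot: [[0.012, 1.0, -0.013], [0.707, -0.018, -0.707], [-0.707, -0.001, -0.707]]
force: [-0.9, -0.3, 0.4]
opening: 0.997
grasp_force: 0.0
```

>>> servo_tool(targets=[{"offset":[0,0,-0.02],"dr":[0,0,0]},{"offset":[0,0,-0.06],"dr":[0,0,0]},{"offset":[0,0,-0.1],"dr":[0,0,0]},{"offset":[0,0,-0.14],"dr":[0,0,0]},{"offset":[0,0,-0.16],"dr":[0,0,0]},{"offset":[0,0,-0.16],"dr":[0,0,0]}])

```text
time_s: 7.05
position: [0.5507, 0.3402, 0.1834]
tcp_rot: [[0.015, 1.0, -0.004], [0.711, -0.014, -0.703], [-0.703, 0.008, -0.712]]
force: [0.0, 1.0, 0.3]
opening: 1.001
grasp_force: 0.0
```

```bash
python3 - <<'E'
from h import *
t=cam('top')['color'][:,:,::-1][170:250,105:205]; s=cam('side')['color'][:,:,::-1][270:350,300:400]
f=lambda i:cv2.resize(i,(400*i.shape[1]//100,320),interpolation=cv2.INTER_CUBIC)
cv2.imwrite('pics/c.png',np.hstack([f(t),f(s)]))
E
```

```text
(no output)
```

View pics/c.png

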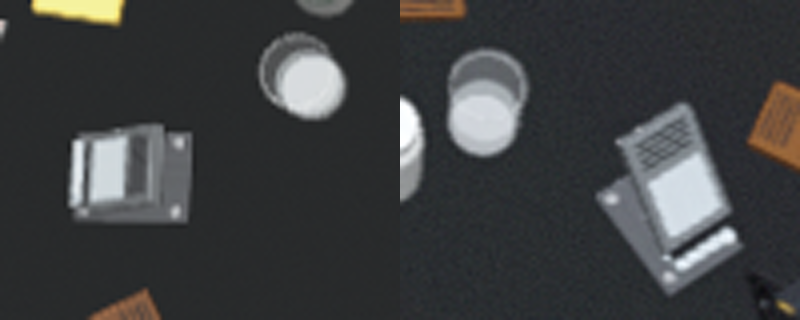

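```bash
python3 - <<'E'
from h import *
L=np.array([(-.03,-.05,.012),(.03,-.05,.012),(-.03,.04,.012),(.03,.04,.012)])
side=np.array([(688,103),(622,140),(733,217),(668,252)],float); top=np.array([(158,208),(165,125),(86,213),(88,133)],float)
S4=(side-[400,0]+.5)/4-.5+[300,270]; T4=(top+.5)/4-.5+[105,170]
def pose(p):
    Rz=Ro.from_euler('z',REST[2],degrees=True)*Ro.from_euler('x',-45,degrees=True)*Ro.from_euler('z',p[2],degrees=True)
    return slope(.05+p[1],0,p[0]),Rz.as_matrix()
def f(p,w):
    c,R=pose(p); P=L@R.T+c; r=[]
    if w!='side': r.append(proj('top',P)-T4)
    if w!='top': r.append(proj('side',P)-S4)
    return np.concatenate(r).ravel()
for w in('top','side','both'):
    s=least_squares(f,[0,0,0],args=(w,),x_scale=[.01,.01,5]); print(w,s.x.round(4),np.sqrt(np.mean(s.fun**2)).round(2))
print(fit((['top'],[T((0,0))],[(0,0,0)]),0,[.5,.1,0])[0]) 
# beaker bottom disc centre & rim centre
print('beaker bottom',fit((['top'],[(105+311/4,170+85/4)],[(0,0,.003)]),0,[.6,.1,0])[0],'rim',fit((['top'],[(105+298/4,170+72/4)],[(0,0,.072)]),0,[.6,.1,0])[0])
E
```

```text
top [-0.003   0.0192 -1.4556] 1.14
side [ 2.0000e-04  8.1000e-03 -1.0804e+00] 0.71
both [-7.0000e-04  1.0300e-02 -1.2619e+00] 1.3
[0.65984724 0.34504827 0.        ]
beaker bottom [0.62068196 0.09790964 0.        ] rim [0.61828532 0.09491975 0.        ]
```

```bash
cat >> h.py <<'E'
def side2(yaw,a):
    "tool x at yaw (about 180), tool z tilted by a deg towards +y"
    return down(yaw)@Ro.from_euler('x',-a,degrees=True).as_matrix()
E
python3 - <<'E'
from h import *
go((.53,.22,.32),down(135))
s=bot.read_state()
print(side2(180+REST[2]-1,45).round(2))
E
```

```text
t 7.25 pos [0.548  0.3339 0.1775] q [ 36.7  50.5  61.9 -34.3  97.7  42.4]
offset [-0.1815, -0.0165, -0.0194] dr [-18.36, 42.55, -43.51] rows 8.9
[[-1.    0.02  0.02]
 [ 0.03  0.71  0.71]
 [ 0.    0.71 -0.71]]
```

>>> servo_tool(targets=[{"offset":[-0.18,-0.016,-0.02],"dr":[-18.4,42.5,-43.5]},{"offset":[-0.18,-0.016,-0.02],"dr":[-18.4,42.5,-43.5]},{"offset":[-0.18,-0.016,-0.02],"dr":[-18.4,42.5,-43.5]},{"offset":[-0.18,-0.016,-0.02],"dr":[-18.4,42.5,-43.5]},{"offset":[-0.18,-0.016,-0.02],"dr":[-18.4,42.5,-43.5]},{"offset":[-0.18,-0.016,-0.02],"dr":[-18.4,42.5,-43.5]},{"offset":[-0.18,-0.016,-0.02],"dr":[-18.4,42.5,-43.5]},{"offset":[-0.18,-0.016,-0.02],"dr":[-18.4,42.5,-43.5]},{"offset":[-0.18,-0.016,-0.02],"dr":[-18.4,42.5,-43.5]},{"offset":[-0.18,-0.016,-0.02],"dr":[-18.4,42.5,-43.5]},{"offset":[-0.18,-0.016,-0.02],"dr":[-18.4,42.5,-43.5]},{"offset":[-0.18,-0.016,-0.02],"dr":[-18.4,42.5,-43.5]}], gripper=0)

```text
time_s: 8.25
position: [0.5304, 0.2222, 0.3194]
tcp_rot: [[-0.706, 0.708, 0.002], [0.708, 0.706, 0.0], [-0.001, 0.002, -1.0]]
force: [-0.9, 0.2, -0.2]
opening: 0.503
grasp_force: 0.0
```

```bash
python3 - <<'E'
from h import *
go(slope(.18,.006,-.006),side2(180+REST[2]-1,45))
E
```

```text
t 8.25 pos [0.5304 0.2222 0.3194] q [ 11.6  20.7  82.3  -0.   76.9 -33.3]
offset [-0.0631, -0.0495, 0.1679] dr [-42.76, 17.01, -40.77] rows 8.6
```

>>> servo_tool(targets=[{"offset":[-0.063,-0.05,0.08],"dr":[-42.8,17,-40.8]},{"offset":[-0.063,-0.05,0.08],"dr":[-42.8,17,-40.8]},{"offset":[-0.063,-0.05,0.08],"dr":[-42.8,17,-40.8]},{"offset":[-0.063,-0.05,0.08],"dr":[-42.8,17,-40.8]},{"offset":[-0.063,-0.05,0.08],"dr":[-42.8,17,-40.8]},{"offset":[-0.063,-0.05,0.08],"dr":[-42.8,17,-40.8]},{"offset":[-0.063,-0.05,0.08],"dr":[-42.8,17,-40.8]},{"offset":[-0.063,-0.05,0.168],"dr":[-42.8,17,-40.8]},{"offset":[-0.063,-0.05,0.168],"dr":[-42.8,17,-40.8]},{"offset":[-0.063,-0.05,0.168],"dr":[-42.8,17,-40.8]},{"offset":[-0.063,-0.05,0.168],"dr":[-42.8,17,-40.8]},{"offset":[-0.063,-0.05,0.168],"dr":[-42.8,17,-40.8]},{"offset":[-0.063,-0.05,0.168],"dr":[-42.8,17,-40.8]},{"offset":[-0.063,-0.05,0.168],"dr":[-42.8,17,-40.8]}])

```text
time_s: 9.42
position: [0.5417, 0.1444, 0.1553]
tcp_rot: [[-1.0, 0.017, 0.026], [0.031, 0.707, 0.707], [-0.006, 0.707, -0.707]]
force: [-0.5, 0.2, -0.1]
opening: 0.499
grasp_force: 0.0
```

```bash
python3 - <<'E'
from h import *
go(slope(.076,.006,-.006),side2(180+REST[2]-1,45))
t=cam('top')['color'][:,:,::-1][160:260,100:240]; s=cam('side')['color'][:,:,::-1][230:370,300:440]
cv2.imwrite('pics/d.png',np.hstack([cv2.resize(t,(480,400)),cv2.resize(s,(320,400))*0]) if 0 else cv2.resize(s,(560,560),interpolation=cv2.INTER_CUBIC))
E
```

```text
t 9.42 pos [0.5417 0.1444 0.1553] q [ -19.5   37.3  101.8   47.3   66.7 -137.6]
offset [0.0029, -0.004, 0.1053] dr [0.03, 0.1, 0.43] rows 2.5
```

View pics/d.png

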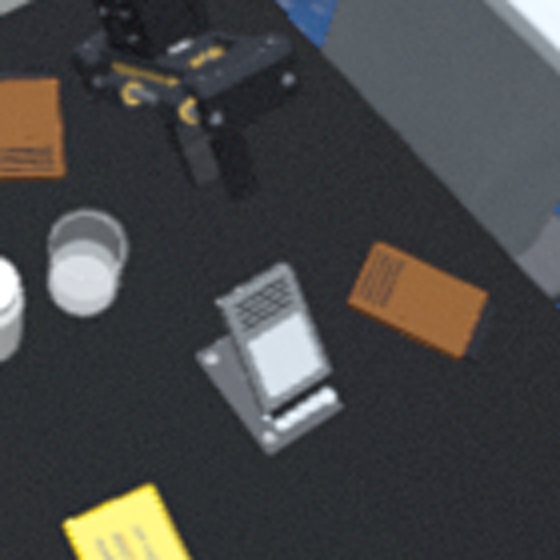

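>>> servo_tool(targets=[{"offset":[0.003,-0.004,0.03],"dr":[0,0,0]},{"offset":[0.003,-0.004,0.06],"dr":[0,0,0]},{"offset":[0.003,-0.004,0.08],"dr":[0,0,0]},{"offset":[0.003,-0.004,0.095],"dr":[0,0,0]},{"offset":[0.003,-0.004,0.105],"dr":[0,0,0]},{"offset":[0.003,-0.004,0.105],"dr":[0,0,0]}])

```text
time_s: 10.02
position: [0.5402, 0.2165, 0.076]
tcp_rot: [[-1.0, 0.018, 0.023], [0.029, 0.705, 0.708], [-0.003, 0.709, -0.705]]
force: [-0.8, -0.5, 0.8]
opening: 0.5
grasp_force: 0.0
```

>>> servo_tool(targets=[{"offset":[0,0,0],"dr":[0,0,0]},{"offset":[0,0,0],"dr":[0,0,0]},{"offset":[0,0,0],"dr":[0,0,0]},{"offset":[0,0,0],"dr":[0,0,0]},{"offset":[0,0,0],"dr":[0,0,0]},{"offset":[0,0,0],"dr":[0,0,0]},{"offset":[0,0,0],"dr":[0,0,0]},{"offset":[0,0,0],"dr":[0,0,0]}], gripper=1)

```text
time_s: 10.68
position: [0.5411, 0.2145, 0.076]
tcp_rot: [[-0.999, 0.02, 0.025], [0.032, 0.705, 0.708], [-0.004, 0.709, -0.705]]
force: [-0.5, -3.4, 2.3]
opening: 0.134
grasp_force: 30.0
```

>>> servo_tool(targets=[{"offset":[0,0.003,-0.01],"dr":[0,0,0]},{"offset":[0,0.01,-0.04],"dr":[0,0,0]},{"offset":[0,0.04,-0.08],"dr":[0,0,0]},{"offset":[0,0.07,-0.11],"dr":[0,0,0]},{"offset":[0,0.1,-0.14],"dr":[0,0,0]},{"offset":[0,0.1,-0.14],"dr":[0,0,0]}])

```text
time_s: 11.18
position: [0.5414, 0.1859, 0.2516]
tcp_rot: [[-0.999, 0.014, 0.032], [0.032, 0.706, 0.708], [-0.013, 0.708, -0.706]]
force: [0.3, 0.6, -0.6]
opening: 0.133
grasp_force: 30.0
```

```bash
python3 - <<'E'
from h import *
p=W(BOX,(-.015,0,.19)); print(p); go(p,down(180+BOX[2]))
E
```

```text
[ 0.43851665 -0.2042934   0.19      ]
t 11.18 pos [0.5414 0.1859 0.2516] q [ -15.3   28.    98.9   46.4   72.6 -126.2]
offset [0.091, -0.3204, -0.236] dr [45.12, 0.36, 1.1] rows 9.8
```

>>> servo_tool(targets=[{"offset":[0.091,-0.32,-0.236],"dr":[45.1,0.4,1.1]},{"offset":[0.091,-0.32,-0.236],"dr":[45.1,0.4,1.1]},{"offset":[0.091,-0.32,-0.236],"dr":[45.1,0.4,1.1]},{"offset":[0.091,-0.32,-0.236],"dr":[45.1,0.4,1.1]},{"offset":[0.091,-0.32,-0.236],"dr":[45.1,0.4,1.1]},{"offset":[0.091,-0.32,-0.236],"dr":[45.1,0.4,1.1]},{"offset":[0.091,-0.32,-0.236],"dr":[45.1,0.4,1.1]},{"offset":[0.091,-0.32,-0.236],"dr":[45.1,0.4,1.1]},{"offset":[0.091,-0.32,-0.236],"dr":[45.1,0.4,1.1]},{"offset":[0.091,-0.32,-0.236],"dr":[45.1,0.4,1.1]},{"offset":[0.091,-0.32,-0.236],"dr":[45.1,0.4,1.1]},{"offset":[0.091,-0.32,-0.236],"dr":[45.1,0.4,1.1]},{"offset":[0.091,-0.32,-0.236],"dr":[45.1,0.4,1.1]},{"offset":[0.091,-0.32,-0.236],"dr":[45.1,0.4,1.1]}])

```text
time_s: 12.35
position: [0.4357, -0.2023, 0.1846]
tcp_rot: [[-0.999, 0.045, -0.011], [0.045, 0.999, 0.002], [0.011, 0.002, -1.0]]
force: [-0.6, 0.1, -0.0]
opening: 0.133
grasp_force: 30.0
```

```bash
python3 - <<'E'
from h import *
go(W(BOX,(-.015,0,.19)),down(180+BOX[2]))
s=cam('side')['color'][:,:,::-1][145:245,255:365]; t=cv2.imread('pics/top0.png')[225:275,250:305]
cv2.imwrite('pics/e.png',np.hstack([cv2.resize(s,(440,400),interpolation=cv2.INTER_CUBIC),cv2.copyMakeBorder(cv2.resize(t,(330,300),interpolation=cv2.INTER_CUBIC),0,100,0,0,cv2.BORDER_CONSTANT)]))
E
```

```text
t 12.35 pos [ 0.4357 -0.2023  0.1846] q [ -38.1   22.7  104.3   -0.4   53.6 -125.3]
offset [-0.0028, -0.0019, -0.0054] dr [0.11, -0.65, 0.1] rows 0.2
```

View pics/e.png

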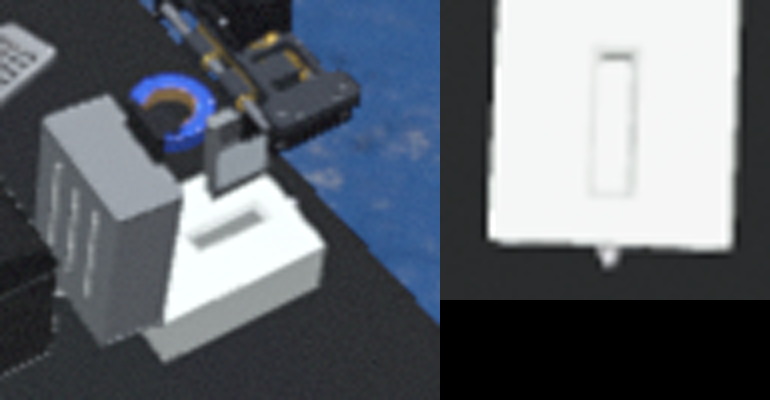

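```bash
python3 - <<'E'
from h import *
q=lambda u,v:((u+.5)/4-.5+255,(v+.5)/4-.5+145)
t=lambda u,v:((u-440+.5)/6-.5+250,(v+.5)/6-.5+225)
print('slot top',fit((['top'],[t(613,125)],[(0,0,.056)]),0,[.44,-.2,0])[0])
print('slot side',fit((['side'],[q(229,227)],[(0,0,.06)]),0,[.44,-.2,0])[0])
print('both',fit((['side','top'],[q(229,227),t(613,125)],[(0,0,.06),(0,0,.057)]),0,[.44,-.2,0]), 'nominal',W(BOX,(-.01,0,0)))
t6=[(488,240),(733,249)]
o=[('top',t(488,240),(-.07,.06,.06)),('top',t(733,249),(-.07,-.06,.06)),('top',t(613,125),(-.01,0,.057)),('side',q(325,247),(-.07,.06,.06)),('side',q(229,227),(-.01,0,.06)),('side',q(268,176),(-.07,-.06,.06))]
print('box',fit(list(zip(*o)),0,[.45,-.2,0]))
s=bot.read_state(); p=s['position']; R=np.array(s['tcp_rot'])
# cassette corners +y face: tool x=-box x, tool z down; shoulder 10 mm above foot end
for n,x,y,z in(('shoulderL',.03,.006,.065),('shoulderR',-.03,.006,.065),('topL',.03,.006,-.025),('topR',-.03,.006,-.025),('footL',.026,.004,.075),('footR',-.026,.004,.075)):
    u=proj('side',R@np.array([-(x+.005),y,z])+p)[0]; print(n,((u+.5-[255,145])*4-.5).round(0))
E
```

```text
slot top [ 0.44362957 -0.20300401  0.        ]
slot side [ 0.44301437 -0.20470996  0.        ]
both (array([ 0.44344898, -0.2035764 ,  0.        ]), np.float64(0.17129684526230085)) nominal [ 0.4435111  -0.20452894  0.        ]
box (array([ 0.45283209, -0.20308052, -4.67240056]), np.float64(1.7801397673025785))
shoulderL [210. 203.]
shoulderR [270. 174.]
topL [214. 132.]
topR [277. 103.]
footL [212. 207.]
footR [264. 182.]
```

>>> servo_tool(targets=[{"offset":[-0.003,-0.002,0.02],"dr":[0,-0.65,0]},{"offset":[-0.003,-0.002,0.034],"dr":[0,-0.65,0]},{"offset":[-0.003,-0.002,0.034],"dr":[0,-0.65,0]},{"offset":[-0.003,-0.002,0.034],"dr":[0,-0.65,0]}])

```text
time_s: 12.83
position: [0.4383, -0.2047, 0.1504]
tcp_rot: [[-0.999, 0.045, -0.001], [0.045, 0.999, 0.002], [0.001, 0.002, -1.0]]
force: [0.1, 0.2, -1.3]
opening: 0.134
grasp_force: 30.0
```

>>> servo_tool(targets=[{"offset":[0,0,0.008],"dr":[0,0,0]},{"offset":[0,0,0.016],"dr":[0,0,0]},{"offset":[0,0,0.024],"dr":[0,0,0]},{"offset":[0,0,0.03],"dr":[0,0,0]},{"offset":[0,0,0.03],"dr":[0,0,0]}])

```text
time_s: 13.25
position: [0.4384, -0.205, 0.1203]
tcp_rot: [[-0.999, 0.047, 0.0], [0.047, 0.999, 0.002], [-0.0, 0.002, -1.0]]
force: [-0.0, 2.1, -2.0]
opening: 0.137
grasp_force: 30.0
```

>>> servo_tool(targets=[{"offset":[0,0.001,0.006],"dr":[0,0,0]},{"offset":[0,0.001,0.012],"dr":[0,0,0]},{"offset":[0,0.001,0.018],"dr":[0,0,0]},{"offset":[0,0.001,0.022],"dr":[0,0,0]},{"offset":[0,0.001,0.022],"dr":[0,0,0]}])

```text
time_s: 13.67
position: [0.4381, -0.2043, 0.0974]
tcp_rot: [[-0.999, 0.046, -0.001], [0.046, 0.999, 0.002], [0.001, 0.002, -1.0]]
force: [-0.2, -0.6, -2.4]
opening: 0.134
grasp_force: 30.0
```

>>> servo_tool(targets=[{"offset":[0,0,0.005],"dr":[0,0,0]},{"offset":[0,0,0.01],"dr":[0,0,0]},{"offset":[0,0,0.013],"dr":[0,0,0]},{"offset":[0,0,0.013],"dr":[0,0,0]}])

```text
time_s: 14.0
position: [0.4384, -0.2045, 0.085]
tcp_rot: [[-0.999, 0.046, 0.0], [0.046, 0.999, 0.001], [-0.0, 0.001, -1.0]]
force: [-1.5, -0.0, -1.7]
opening: 0.134
grasp_force: 30.0
```

Continue until the floor is felt.

>>> servo_tool(targets=[{"offset":[0,0,0.003],"dr":[0,0,0]},{"offset":[0,0,0.005],"dr":[0,0,0]},{"offset":[0,0,0.006],"dr":[0,0,0]},{"offset":[0,0,0.006],"dr":[0,0,0]}])

```text
time_s: 14.33
position: [0.4388, -0.2048, 0.0801]
tcp_rot: [[-0.999, 0.046, 0.001], [0.046, 0.999, 0.0], [-0.001, 0.001, -1.0]]
force: [-1.4, -0.2, 2.1]
opening: 0.137
grasp_force: 30.0
```

>>> servo_tool(targets=[{"offset":[0,0,0.002],"dr":[0,0,0]},{"offset":[0,0,0.002],"dr":[0,0,0]},{"offset":[0,0,0.002],"dr":[0,0,0]}])

```text
time_s: 14.58
position: [0.4387, -0.2048, 0.08]
tcp_rot: [[-0.999, 0.046, 0.002], [0.046, 0.999, -0.0], [-0.002, -0.0, -1.0]]
force: [-4.3, 1.6, 20.8]
opening: 0.136
grasp_force: 30.0
```

>>> servo_tool(targets=[{"offset":[0,0,-0.002],"dr":[0,0,0]},{"offset":[0,0,-0.002],"dr":[0,0,0]}])

```text
time_s: 14.75
position: [0.439, -0.2048, 0.0803]
tcp_rot: [[-0.999, 0.046, 0.002], [0.046, 0.999, 0.0], [-0.002, 0.0, -1.0]]
force: [0.2, -0.0, -0.9]
opening: 0.133
grasp_force: 30.0
```

>>> servo_tool(targets=[{"offset":[0,0,0],"dr":[0,0,0]},{"offset":[0,0,0],"dr":[0,0,0]},{"offset":[0,0,0],"dr":[0,0,0]},{"offset":[0,0,0],"dr":[0,0,0]},{"offset":[0,0,0],"dr":[0,0,0]},{"offset":[0,0,0],"dr":[0,0,0]},{"offset":[0,0,0],"dr":[0,0,0]}], gripper=0.2)

```text
time_s: 15.33
position: [0.4387, -0.2047, 0.0796]
tcp_rot: [[-0.999, 0.046, 0.001], [0.046, 0.999, 0.001], [-0.001, 0.001, -1.0]]
force: [-0.2, 0.8, 0.7]
opening: 0.394
grasp_force: 0.0
```

>>> servo_tool(targets=[{"offset":[0,0,-0.03],"dr":[0,0,0]},{"offset":[0,0,-0.07],"dr":[0,0,0]},{"offset":[0,0,-0.11],"dr":[0,0,0]},{"offset":[0,0,-0.15],"dr":[0,0,0]},{"offset":[0,0,-0.19],"dr":[0,0,0]},{"offset":[0,0,-0.23],"dr":[0,0,0]},{"offset":[0,0,-0.24],"dr":[0,0,0]},{"offset":[0,0,-0.24],"dr":[0,0,0]}])

```text
time_s: 16.0
position: [0.4403, -0.2062, 0.3237]
tcp_rot: [[-0.999, 0.046, 0.009], [0.046, 0.999, -0.005], [-0.009, -0.005, -1.0]]
force: [0.8, 0.1, -0.9]
opening: 0.4
grasp_force: 0.0
```

```bash
python3 - <<'E'
from h import *
go(W(BOX,(.11,0,.32)),down(180+BOX[2]))
s=cam('side')['color'][:,:,::-1][140:250,250:350]; t=cam('top')['color'][:,:,::-1][175:275,250:310]
cv2.imwrite('pics/f.png',np.hstack([cv2.resize(s,(500,550),interpolation=cv2.INTER_CUBIC),cv2.resize(t,(300,550),interpolation=cv2.INTER_CUBIC)]))
E
```

```text
t 16.0 pos [ 0.4403 -0.2062  0.3237] q [-3.830e+01  1.240e+01  9.390e+01  1.000e-01  7.320e+01 -1.257e+02]
offset [-0.1231, 0.0017, 0.0048] dr [-0.28, 0.5, 0.05] rows 3.0
```

View pics/f.png

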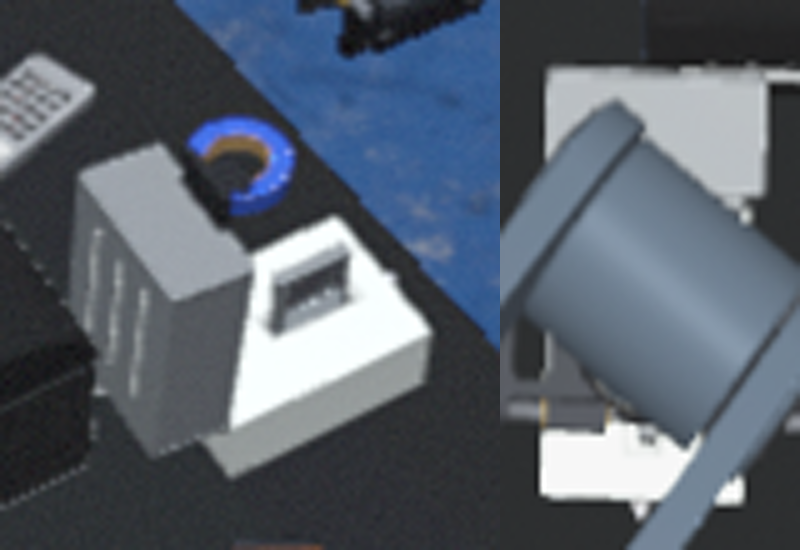

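```bash
cat >> h.py <<'E'
def hood(r,h,y,th):
    c,s=np.cos(th),np.sin(th); return W(BOX,(.09-r*c+h*s,y,.06+r*s+h*c))
E
python3 - <<'E'
from h import *
A=[(.16,.062,.06),(.16,.062,-.06),(.16,0,.06),(.16,0,-.06)]; obs=np.array([(616,28),(795,28),(616,122),(790,128)])
obs2=np.array([(78,178),(163,143),(175,300),(250,265)]) # side f.png 5x: far/near
for th in(1.2,1.35,1.45,1.57,1.65):
    u=(proj('top',[hood(*a,th) for a in A])-[105,180]+.5)*4-.5
    v=(proj('side',[hood(*a,th) for a in A])-[250,140]+.5)*5-.5
    l=(proj('top',[hood(r,8e-3*k,y,th) for r in(.16,.19) for k in(0,1) for y in(-.025,.025)])-[105,180]+.5)*4-.5
    print(th,u.round(0).tolist(),v.round(0).tolist(),'lip',l.round(0).tolist())
E
```

```text
1.2 [[617.0, 94.0], [795.0, 101.0], [614.0, 183.0], [791.0, 190.0]] [[238.0, 266.0], [141.0, 140.0], [317.0, 253.0], [218.0, 131.0]] lip [[739.0, 188.0], [665.0, 185.0], [740.0, 177.0], [666.0, 174.0], [740.0, 200.0], [665.0, 197.0], [740.0, 188.0], [665.0, 185.0]]
1.35 [[619.0, 57.0], [796.0, 64.0], [615.0, 148.0], [792.0, 155.0]] [[202.0, 285.0], [105.0, 157.0], [286.0, 260.0], [188.0, 136.0]] lip [[741.0, 153.0], [667.0, 150.0], [741.0, 142.0], [667.0, 139.0], [742.0, 158.0], [666.0, 155.0], [742.0, 146.0], [667.0, 143.0]]
1.45 [[620.0, 33.0], [797.0, 40.0], [616.0, 125.0], [793.0, 132.0]] [[178.0, 299.0], [82.0, 171.0], [265.0, 267.0], [167.0, 142.0]] lip [[742.0, 130.0], [668.0, 127.0], [742.0, 118.0], [668.0, 115.0], [743.0, 129.0], [667.0, 126.0], [743.0, 117.0], [668.0, 114.0]]
1.57 [[621.0, 7.0], [797.0, 14.0], [617.0, 96.0], [794.0, 104.0]] [[149.0, 318.0], [55.0, 189.0], [238.0, 278.0], [141.0, 152.0]] lip [[743.0, 102.0], [669.0, 99.0], [743.0, 90.0], [669.0, 87.0], [744.0, 95.0], [669.0, 92.0], [745.0, 83.0], [669.0, 80.0]]
1.65 [[622.0, -10.0], [797.0, -3.0], [618.0, 78.0], [795.0, 85.0]] [[131.0, 332.0], [38.0, 202.0], [220.0, 287.0], [124.0, 160.0]] lip [[743.0, 83.0], [670.0, 80.0], [744.0, 72.0], [670.0, 69.0], [745.0, 72.0], [670.0, 69.0], [745.0, 61.0], [670.0, 58.0]]
```

```bash
cat >> h.py <<'E'
def tip(th,dx=0,dz=0):
    r=.184-.009*th/1.46; return hood(r,.008,0,th)+W((0,0,BOX[2]),(.0095+dx,0,dz))
E
python3 - <<'E'
from h import *
go(tip(1.46,.012,.07),down(180+BOX[2]))
print(tip(1.46,.012,.07),tip(1.46),tip(0))
E
```

```text
t 16.2 pos [ 0.4373 -0.2039  0.3177] q [-3.830e+01  1.280e+01  9.440e+01  1.000e-01  7.310e+01 -1.257e+02]
offset [-0.1163, -0.0004, 0.0125] dr [0.2, -0.15, 0.04] rows 2.8
[ 0.55349011 -0.20971541  0.30481152] [ 0.54150343 -0.20915014  0.23481152] [ 0.36909381 -0.2010195   0.068     ]
```

>>> servo_tool(targets=[{"offset":[-0.03,0,0.0],"dr":[0,0,0]},{"offset":[-0.06,0,0.0],"dr":[0,0,0]},{"offset":[-0.09,0,0.01],"dr":[0,0,0]},{"offset":[-0.116,0,0.012],"dr":[0,0,0]},{"offset":[-0.116,0,0.012],"dr":[0,0,0]},{"offset":[-0.116,0,0.012],"dr":[0,0,0]},{"offset":[-0.116,0,0.012],"dr":[0,0,0]}], gripper=1)

```text
time_s: 16.78
position: [0.553, -0.2095, 0.3057]
tcp_rot: [[-0.999, 0.046, -0.003], [0.046, 0.999, 0.003], [0.004, 0.003, -1.0]]
force: [-0.1, -0.7, 0.1]
opening: 0.024
grasp_force: 0.0
```

>>> servo_tool(targets=[{"offset":[0,0,0.02],"dr":[0,0,0]},{"offset":[0,0,0.04],"dr":[0,0,0]},{"offset":[0,0,0.06],"dr":[0,0,0]},{"offset":[0,0,0.068],"dr":[0,0,0]},{"offset":[0,0,0.068],"dr":[0,0,0]}])

```text
time_s: 17.2
position: [0.5519, -0.2093, 0.2376]
tcp_rot: [[-0.999, 0.047, -0.004], [0.047, 0.999, 0.004], [0.004, 0.004, -1.0]]
force: [-0.3, -0.9, 0.5]
opening: 0.006
grasp_force: 0.0
```

```bash
python3 - <<'E'
from h import *
go(tip(1.46,.012,0),down(180+BOX[2]))
s=bot.read_state();R=np.array(s['tcp_rot']);p=s['position']
print(s['force'],s['opening'])
for th in np.arange(1.46,-.01,-.0811): print(round(th,2),(R.T@(tip(th)-p)).round(3).tolist())
E
```

```text
t 17.2 pos [ 0.5519 -0.2093  0.2376] q [-3.16e+01  2.67e+01  8.60e+01  1.00e-01  6.76e+01 -1.19e+02]
offset [-0.0016, -0.0004, 0.0028] dr [0.21, -0.25, 0.0] rows 0.1
[-0.25307567 -0.88139383  0.5145034 ] 0.006217684847371251
1.46 [0.01, -0.0, 0.003]
1.38 [0.025, -0.0, 0.004]
1.3 [0.039, -0.0, 0.006]
1.22 [0.053, -0.0, 0.01]
1.14 [0.066, -0.0, 0.014]
1.05 [0.08, -0.0, 0.02]
0.97 [0.092, -0.0, 0.026]
0.89 [0.105, -0.001, 0.034]
0.81 [0.116, -0.001, 0.043]
0.73 [0.127, -0.001, 0.052]
0.65 [0.137, -0.001, 0.063]
0.57 [0.147, -0.001, 0.074]
0.49 [0.155, -0.001, 0.087]
0.41 [0.162, -0.001, 0.099]
0.32 [0.168, -0.001, 0.113]
0.24 [0.174, -0.001, 0.127]
0.16 [0.178, -0.001, 0.141]
0.08 [0.181, -0.001, 0.156]
0.0 [0.182, -0.001, 0.17]
```

>>> servo_tool(targets=[{"offset":[0.01,0,0.003],"dr":[0,0,0]},{"offset":[0.018,0,0.003],"dr":[0,0,0]},{"offset":[0.025,0,0.004],"dr":[0,0,0]},{"offset":[0.032,0,0.005],"dr":[0,0,0]},{"offset":[0.039,0,0.006],"dr":[0,0,0]},{"offset":[0.046,0,0.008],"dr":[0,0,0]},{"offset":[0.053,0,0.01],"dr":[0,0,0]},{"offset":[0.06,0,0.012],"dr":[0,0,0]},{"offset":[0.066,0,0.014],"dr":[0,0,0]},{"offset":[0.073,0,0.017],"dr":[0,0,0]},{"offset":[0.08,0,0.02],"dr":[0,0,0]},{"offset":[0.086,0,0.023],"dr":[0,0,0]},{"offset":[0.092,0,0.026],"dr":[0,0,0]},{"offset":[0.098,0,0.03],"dr":[0,0,0]},{"offset":[0.105,0,0.034],"dr":[0,0,0]},{"offset":[0.11,0,0.038],"dr":[0,0,0]},{"offset":[0.116,0,0.043],"dr":[0,0,0]},{"offset":[0.116,0,0.043],"dr":[0,0,0]}])

```text
time_s: 18.7
position: [0.4365, -0.2039, 0.1955]
tcp_rot: [[-0.999, 0.047, -0.002], [0.047, 0.999, 0.003], [0.002, 0.003, -1.0]]
force: [-0.4, 0.1, -0.2]
opening: 0.004
grasp_force: 0.0
```

```bash
python3 - <<'E'
from h import *
s=bot.read_state();R=np.array(s['tcp_rot']);p=s['position']
print(p,s['force'])
for th in np.arange(.81,-.01,-.0811): print(round(th,2),(R.T@(tip(th)-p)).round(3).tolist())
im=cam('side')['color'][:,:,::-1][140:250,250:390]
cv2.imwrite('pics/g.png',cv2.resize(im,None,fx=4,fy=4,interpolation=cv2.INTER_CUBIC))
E
```

```text
[ 0.43654346 -0.20386446  0.19551688] [-0.36672009  0.1054392  -0.23267796]
0.81 [0.001, -0.0, 0.0]
0.73 [0.012, -0.0, 0.01]
0.65 [0.022, -0.0, 0.021]
0.57 [0.031, -0.0, 0.032]
0.49 [0.04, -0.0, 0.044]
0.4 [0.047, -0.0, 0.057]
0.32 [0.053, -0.001, 0.07]
0.24 [0.059, -0.001, 0.084]
0.16 [0.063, -0.001, 0.098]
0.08 [0.066, -0.001, 0.113]
-0.0 [0.067, -0.001, 0.128]
```

```bash
python3 - <<'E'
from h import *
a=cv2.imread('pics/side0.png')[:,:,::-1]; b=cam('side')['color']
for th in (1.46,1.2,1.0,.8,.6):
    # centre of hood's +y side face and of the top face
    P=[hood(.08,.03,.06,th),hood(.08,.062,0,th),hood(.14,.04,.06,th),hood(.14,.062,.03,th)]
    print(th,[(a[int(v),int(u)].tolist(),b[int(v),int(u)].tolist()) for u,v in proj('side',P).round()])
E
```

```text
1.46 [([79, 81, 86], [145, 152, 157]), ([112, 116, 120], [145, 153, 157]), ([77, 83, 86], [152, 159, 165]), ([92, 99, 103], [141, 149, 154])]
1.2 [([102, 107, 110], [88, 93, 97]), ([114, 119, 122], [143, 150, 156]), ([230, 237, 237], [142, 149, 156]), ([153, 158, 167], [184, 191, 194])]
1.0 [([244, 250, 249], [84, 87, 93]), ([152, 158, 166], [141, 148, 155]), ([242, 248, 248], [126, 134, 140]), ([45, 44, 46], [143, 151, 156])]
0.8 [([225, 231, 231], [85, 88, 92]), ([153, 159, 167], [189, 197, 198]), ([242, 248, 249], [83, 87, 93]), ([53, 57, 58], [142, 149, 157])]
0.6 [([243, 249, 249], [85, 90, 94]), ([152, 158, 166], [142, 149, 156]), ([243, 249, 250], [116, 122, 125]), ([233, 239, 240], [141, 146, 153])]
```

>>> servo_tool(targets=[{"offset":[0.006,0,0.005],"dr":[0,0,0]},{"offset":[0.012,0,0.01],"dr":[0,0,0]},{"offset":[0.017,0,0.015],"dr":[0,0,0]},{"offset":[0.022,0,0.021],"dr":[0,0,0]},{"offset":[0.027,0,0.026],"dr":[0,0,0]},{"offset":[0.031,0,0.032],"dr":[0,0,0]},{"offset":[0.036,0,0.038],"dr":[0,0,0]},{"offset":[0.04,0,0.044],"dr":[0,0,0]},{"offset":[0.044,0,0.051],"dr":[0,0,0]},{"offset":[0.047,0,0.057],"dr":[0,0,0]},{"offset":[0.05,0,0.064],"dr":[0,0,0]},{"offset":[0.053,0,0.07],"dr":[0,0,0]},{"offset":[0.056,0,0.077],"dr":[0,0,0]},{"offset":[0.059,0,0.084],"dr":[0,0,0]},{"offset":[0.061,0,0.091],"dr":[0,0,0]},{"offset":[0.063,0,0.098],"dr":[0,0,0]},{"offset":[0.065,0,0.104],"dr":[0,0,0]},{"offset":[0.065,0,0.104],"dr":[0,0,0]}])

```text
time_s: 20.3
position: [0.3726, -0.201, 0.0914]
tcp_rot: [[-0.999, 0.046, -0.002], [0.046, 0.999, 0.003], [0.002, 0.003, -1.0]]
force: [0.7, -0.5, 1.0]
opening: 0.009
grasp_force: 0.3
```

>>> servo_tool(targets=[{"offset":[0,0,0.004],"dr":[0,0,0]},{"offset":[0.001,0,0.008],"dr":[0,0,0]},{"offset":[0.001,0,0.012],"dr":[0,0,0]},{"offset":[0.002,0,0.016],"dr":[0,0,0]},{"offset":[0.002,0,0.02],"dr":[0,0,0]},{"offset":[0.002,0,0.022],"dr":[0,0,0]},{"offset":[0.002,0,0.022],"dr":[0,0,0]}])

```text
time_s: 20.88
position: [0.3717, -0.2014, 0.0701]
tcp_rot: [[-0.999, 0.046, 0.001], [0.046, 0.999, 0.001], [-0.001, 0.001, -1.0]]
force: [0.7, -0.7, -0.6]
opening: 0.003
grasp_force: 0.0
```

>>> servo_tool(targets=[{"offset":[0,0,0.002],"dr":[0,0,0]},{"offset":[0,0,0.003],"dr":[0,0,0]},{"offset":[0,0,0.004],"dr":[0,0,0]},{"offset":[0,0,0.004],"dr":[0,0,0]}])

```text
time_s: 21.22
position: [0.372, -0.2017, 0.068]
tcp_rot: [[-0.999, 0.046, 0.002], [0.046, 0.999, -0.0], [-0.002, -0.0, -1.0]]
force: [-2.0, 0.9, 19.3]
opening: 0.005
grasp_force: 9.4
```

Firm stop at the shut height. Retreat and check.

>>> servo_tool(targets=[{"offset":[0,0,-0.01],"dr":[0,0,0]},{"offset":[0.01,0,-0.04],"dr":[0,0,0]},{"offset":[0.01,0,-0.08],"dr":[0,0,0]},{"offset":[0.01,0,-0.12],"dr":[0,0,0]},{"offset":[0.01,0,-0.16],"dr":[0,0,0]},{"offset":[-0.0,0.04,-0.18],"dr":[0,0,0]},{"offset":[-0.0,0.08,-0.18],"dr":[0,0,0]},{"offset":[-0.0,0.12,-0.18],"dr":[0,0,0]},{"offset":[-0.0,0.16,-0.18],"dr":[0,0,0]},{"offset":[-0.0,0.2,-0.18],"dr":[0,0,0]},{"offset":[-0.0,0.24,-0.18],"dr":[0,0,0]},{"offset":[-0.0,0.28,-0.18],"dr":[0,0,0]},{"offset":[-0.0,0.28,-0.18],"dr":[0,0,0]}])

```text
time_s: 22.3
position: [0.3834, 0.0844, 0.2469]
tcp_rot: [[-0.999, 0.037, 0.001], [0.037, 0.999, 0.004], [-0.001, 0.004, -1.0]]
force: [-0.7, -0.8, -0.7]
opening: 0.003
grasp_force: 0.0
```

```bash
python3 - <<'E'
from h import *
print(bot.read_state()['time_s'])
b=cam('side')['color']
# hood top face should lie at z=.122; sample faces, and the edge profile, for candidate angles
for th in (0,.05,.1,.3,.8):
    P=[hood(r,.0622,y,th) for r in(.02,.08,.14) for y in(.05,-.05)]+[hood(.08,.05,.06,th),hood(.08,.03,.06,th),hood(.155,.05,.06,th)]
    print(th,[int(b[int(v),int(u)].mean()) for u,v in proj('side',P).round()])
# front-top edge: brightness across it, in the plane of the top face
g=b.mean(2)
for y in(.04,0,-.04):
    print([int(cv2.remap(g.astype('f4'),*[np.float32([[k]]) for k in proj('side',[hood(.16,h,y,0)])[0]],1)[0,0]) for h in(.03,.045,.053,.059,.062,.065,.071,.08)])
E
```

```text
22.3
0 [175, 175, 177, 175, 176, 176, 94, 95, 85]
0.05 [176, 177, 177, 176, 176, 176, 93, 92, 92]
0.1 [176, 177, 175, 176, 174, 135, 90, 95, 129]
0.3 [163, 175, 175, 98, 190, 61, 174, 94, 176]
0.8 [158, 54, 176, 52, 223, 103, 177, 177, 184]
[110, 176, 172, 158, 148, 139, 139, 128]
[175, 175, 177, 164, 145, 128, 109, 109]
[174, 175, 177, 154, 136, 118, 105, 105]
```

```bash
python3 -c "
from rig import ticket
print(ticket.hand_in())"
```

```text
the job is handed in; nothing more can be done
None
```

I handed the job in at about 22 s. The cassette was leaned on the rest and let go, then stood in the slot down to its floor and let go. The hood was pressed shut and stayed shut after the arm left, checked by reading image pixels because my ten viewings were used up. The hand-in returned no verdict.

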